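Load an adapter plate into a bench heater and clamp it

TASK

Push the metal adapter plate off the heater's loading shelf so that it tips into the bay and its front edge slides under the steel lip at the far end, with its rear edge still propped up on the small lift pad. Then press the rear edge down until the plate lies flat on the bay floor, and swing the clamp arm fully round over the plate to its stop. Leave the other things on the bench where they are.

Things in the scene. Friction and masses are not known exactly. Their poses are not given: they have to be found in the camera images.
- nest: white bench-top plate heater, fixed, 292 x 120 x 56 mm. Origin: on its underside, mid-width, below the ledge; X = loading direction, Z up. X -137..0: loading shelf, top z=40 mm, open at the back, side rails to z=56 with inner faces at Y +-46. X 0..133: sunken bay, floor z=20, side walls to z=32 with inner faces at Y +-49, end stop at X=133 (5 mm end play for the plate)
- plate: loose aluminium plate with a pattern of dark round wells on top, 128 (X) x 86 (Y) x 10 (Z) mm, 0.2 to 0.4 kg. Origin: centre of its underside; X along the nest's X. Starts flat on the shelf between the rails, its centre 15 to 50 mm behind the ledge. Pushed on, it tips over the ledge: its rear edge first rises up to about 25 mm, then sinks as it slides forward
- lip_edge (a point): middle of the lower free edge of the steel lip over the far end of the bay: nest X=119, Y=0, z=35 mm (15 mm above the bay floor). The lip reaches from there to the end stop at X=133, is 108 mm wide and 7 mm thick (top z=42)
- plate_front (a point): middle of the lower front edge of the plate (+64 mm along the plate's X, underside), the edge that goes under the lip
- plate_rear (a point): middle of the lower rear edge of the plate (-64 mm along the plate's X, underside), the edge to push on and then to press down near
- lift_pad (a joint): small black lift pad in the bay beside the ledge (nest X 2..9, Y +-25 mm). 0 = up, top z=38.5 mm; grows in m as it is pressed down, at most 0.019 (just below the floor). Held by friction: it carries the plate's rear edge, gives way at about 7 N and stays where pressed
- clamp (a joint): flat steel clamp arm, 16 mm wide, reaching 70 mm from its upright axis at nest X=20, Y=-72 mm; underside z=33 mm, 3 mm over a flat plate; a raised plate blocks it. 0 = open, pointing -0.70 rad (towards -Y) from the nest's X; grows anticlockwise from above; 2.27 = closed at its stop, along +Y over the plate. Starts at 0 to 0.5; stays where left (friction 0.06 N m)
- clamp_post (a point): centre of the top end of the upright black thumb post on the clamp arm: 14 mm diameter, 32 mm tall, 60 mm from the arm's axis; its top is 71 mm and its foot 39 mm above the nest's origin
- tube_rack: red tube rack, 70 x 200 x 45 mm (63 mm over its tubes), bystander; origin centre of its underside
- tip_box: blue tip box, 85 x 125 x 50 mm, bystander; origin centre of its underside
- pocket_reader: flat pocket-size reader, 36 x 105 x 24 mm, bystander; origin centre of its underside
There are look-alikes about, which are no part of the job. Of the things that look like the plate, the largest one is meant.

How it is judged (in metres and radians):
On the way, in this order (a step that is already met when the one before it is completed fails the run):
1. the plate is tilted in the bay with its front edge under the lip (front edge at least 3 mm past the lip's edge and under it) and its rear edge up (x of plate_front in the frame of nest above 0.122 m and z of plate_front in the frame of nest below 0.027 m and angle between plate's own z axis and vertical above 0.08 rad and value of joint clamp below 1.2 rad), for 0.2 s.
2. the rear edge is down and the plate lies flat, the clamp still open (x of plate_front in the frame of nest above 0.126 m and z of plate_rear in the frame of nest below 0.0235 m and angle between plate's own z axis and vertical below 0.03 rad and value of joint clamp below 1.2 rad), for 0.2 s.
3. the clamp arm is swung over the plate to its stop (value of joint clamp above 2.1 rad), for 0.2 s.
At the end, for the whole second after the job is handed in: the plate lies at rest flat on the bay floor (tilt under 0.03 rad, both ends within 3.5 mm of the floor), its front edge at least 7 mm under the lip, and the clamp arm is closed over its rear (joint above 2.1 rad of 2.27) (x of plate_front in the frame of nest above 0.126 m and z of each of plate_front, plate_rear in the frame of nest below 0.0235 m and angle between plate's own z axis and vertical below 0.03 rad and value of joint clamp above 2.1 rad and linear speed of plate below 0.02 m/s); the robot touches nothing.
It fails at once if the tube rack is moved more than 20 mm (distance of tube_rack from where it was at the start of the episode above 0.02 m).
It fails at once if the tip box is moved more than 20 mm (distance of tip_box from where it was at the start of the episode above 0.02 m).
It fails at once if the pocket reader is moved more than 20 mm (distance of pocket_reader from where it was at the start of the episode above 0.02 m).
It also fails if it takes over 54 s, if anything falls off the work surface, if the arm or the gripper's body presses on something with over 40 N, if the wrist force passes 120 N, or if a joint passes its speed limit or range.

ROBOT

A 7-joint arm with a two-finger parallel gripper is mounted at the origin on the work surface. World frame = base frame: x ahead of the robot, y to its left, z up, the work surface at z = 0. Lengths are in mm, angles in rad, forces in N, time in s.
With the tool pointing down it reaches from about 400 to 900 mm from the base axis. Payload 5.6 kg.
Tool frame: the origin (TCP) lies at the very end of the fingers, on their centre line; the grasp point (between the pads) lies r.grasp_offset behind it (r.grasp_offset is the distance from the TCP to the grasp point, in mm); z points along the fingers, y is the direction in which the jaws open and shut (so a half turn about z gives the same grasp; the last joint's range is limited). The gripper opens to 92 mm and grips with 3 to 60 N. Pads are 20 mm wide; open, the fingers measure 128 mm over their backs; the gripper's body (75 mm by 189 mm) begins 69 mm behind the grasp point.
Start: joints at [1.182, 0.468, -0.012, 1.603, 0.006, 1.071, -0.056], TCP at [220.276, -611.546, 187.592] pointing down, gripper open.
Joint ranges: [-2.53, 2.53], [-0.31, 2.02], [-1.57, 1.55], [0.28, 2.44], [-1.29, 4.43], [0.15, 1.84], [-2.92, 2.92]. Speed limits (rad/s): [2.57, 2.57, 3.14, 3.14, 3.14, 3.14, 3.14].

INTERFACE

Orientations are given as a unit quaternion [x, y, z, w].
In Python, from rig import r, eyes, ticket gives the robot as it stands.
- The arm moves only by the shell command python3 -m creep 'ROWS' [FORCE]. ROWS is JSON, one flat list of numbers, 7 for each row, row after row: the shift along the tool's x, y, z in m, then the turn, a rotation vector about the tool's x, y, z in rad, then the finger opening in m, from 0 to 0.0919. In form: [tx, ty, tz, rx, ry, rz, gripper, tx, ty, tz, rx, ry, rz, gripper, ...]. A call has 1 to 5 rows; each row shifts and turns the pose as measured when the row begins, along the tool's axes as they then stand; what a row does not reach is not made up. A row lasts 1/10 s, in which the tool goes at most 50 mm and 8.59 degrees, less where a joint would pass 70% of its speed; a pose out of reach is approached as far as the arm can. A call is refused whole if a number of a shift passes 0.05 or a number of a turn 0.15, either way. A call with a gripper value outside its range is refused whole. The fingers move at their own pace and stop on an object; FORCE is the grip in N (left out, the last holds). Time passes only in rows, so rows that do not move let the fingers close. It gives the time, the measured TCP pose, the force and the opening at its end, in the units of the state.
- r.observe(): the state, without advancing time (a new reading comes with each control period).
- eyes.read_camera(name): name is "scene" or "top"; returns the picture (480x640x3 uint8, blue, green, red); there is no depth.
- eyes.camera_info(name): a dict with "fx", "fy", "cx", "cy" (pixels), "R" (3x3) and "t" (3): a world point X has camera coordinates R X + t. Camera axes: x right, y down, z forward; pixel columns grow to the right and rows downward; lengths in mm; the calibration is good to about 2 mm. A picture is of the moment at which its call begins. camera_info takes no time and is no camera call.
- ticket.hand_in(): hands the job in, once; it reports no verdict.
The state is a dict: "time": time; "joint_positions": joint angles; "qvel": joint speeds; "joint_torque": joint torques, N m; "tool_pos": TCP position; "tcp_rot": TCP orientation; "force": force on the tool from outside, world axes, zero at the start; "moment": the same for the moment, N m; "finger_gap": finger opening in mm.
Only numpy, scipy, OpenCV 4.12 (cv2) and the standard library are available. Lean on these libraries where they do the work, as an engineer would, in place of code of your own. Each camera call takes 0.05 s, during which the arm holds its last target. There are 200 camera calls.

## Working session

There is one attempt and no reset: what is moved stays moved. The work goes in short steps, Python scripts to look and compute and a shell command to move; the robot and the scene stay as the last step left them, time stands still between calls to the robot, and variables do not carry over. Pictures are saved under pics/ and viewed, about 8 in all and at most 12, crops included, and the job is handed in when it is done.

```bash
ls; mkdir -p pics
python3 - <<'E'
from rig import r, eyes, ticket
import cv2,json
for n in("scene","top"):
    cv2.imwrite(f"pics/{n}0.png",eyes.read_camera(n)); print(n,eyes.camera_info(n))
print(r.observe(), r.grasp_offset)
E
```

```text
pics
scene {'fx': 533.4241713340981, 'fy': 533.4241713340981, 'cx': 314.5201769201827, 'cy': 243.70274680825474, 'R': array([[-0.5656333 ,  0.82448354, -0.01690743],
       [ 0.60846337,  0.4034195 , -0.68339229],
       [-0.55662491, -0.39683699, -0.72985554]]), 't': array([ 285.75715216, -273.90015507, 1426.18697816])}
top {'fx': 500.8955239068983, 'fy': 500.8955239068983, 'cx': 316.86581592885244, 'cy': 242.04380825702754, 'R': array([[ 1.19738229e-02, -9.99927937e-01,  8.64742329e-04],
       [-9.83806200e-01, -1.19354298e-02, -1.78837653e-01],
       [ 1.78835086e-01,  1.29063152e-03, -9.83878217e-01]]), 't': array([  -6.8381079 ,  547.58780482, 1112.50844726])}
{'time': 0.1, 'joint_positions': array([ 1.18200323,  0.46826181, -0.01158074,  1.60352229,  0.00599556,
        1.07138397, -0.05629674]), 'qvel': array([ 1.82030302e-04,  9.81420838e-05,  2.59662809e-03, -1.85960070e-03,
       -1.09209654e-03, -1.17799495e-03,  3.55920332e-04]), 'joint_torque': array([ 1.03477323e-03, -5.21644235e+01, -1.27869871e-02, -2.44366121e+01,
       -5.68569324e-02,  1.40633894e-02,  7.09670257e-05]), 'tool_pos': array([ 220.04672181, -611.02970251,  186.75715516]), 'tcp_rot': array([ 9.85097442e-01,  1.71995453e-01, -1.90661190e-04, -7.46673881e-04]), 'force': array([-0.21367333, -0.23178865,  0.36251043]), 'moment': array([-0.03806324,  0.03407446, -0.01804604]), 'finger_gap': 91.7424900043301} 18.700000000000003
```

View pics/top0.png

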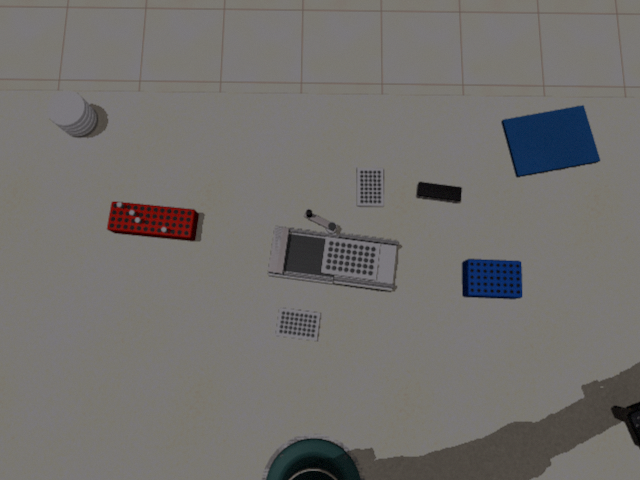

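View pics/scene0.png

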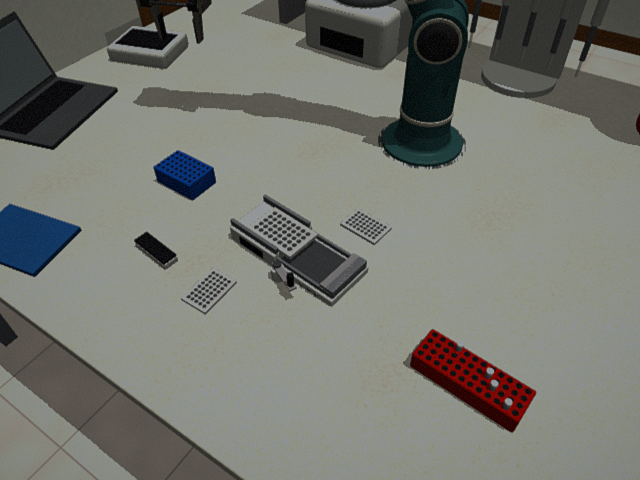

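The top view shows the heater at about (270–400, 228–292), with the lip at the left end (279,250) and the shelf at the right. The clamp post is at (309,213).

Three things look like the plate: (350,258) in the nest, (370,187) and (299,324) on the bench. The one in the nest is the largest and sits between the rails, so it is the one meant. I'll confirm that in a crop.

Run:
```python
import cv2,numpy as np
a=cv2.imread("pics/top0.png")[195:300,255:410]; b=cv2.imread("pics/scene0.png")[190:310,220:380]
f=lambda i,k:np.clip(cv2.resize(i,None,fx=k,fy=k,interpolation=cv2.INTER_CUBIC)*1.5,0,255).astype(np.uint8)
cv2.imwrite("pics/topc.png",f(a,5)); cv2.imwrite("pics/scenec.png",f(b,5))
```

```text
(no output)
```

View pics/topc.png

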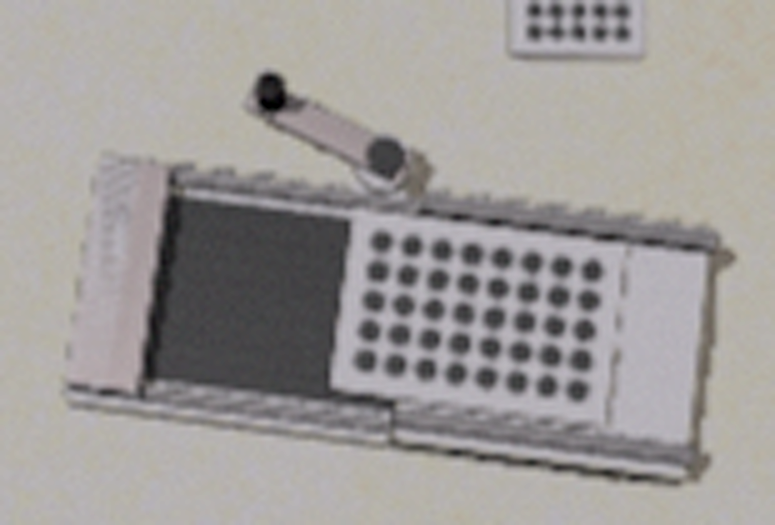

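View pics/scenec.png

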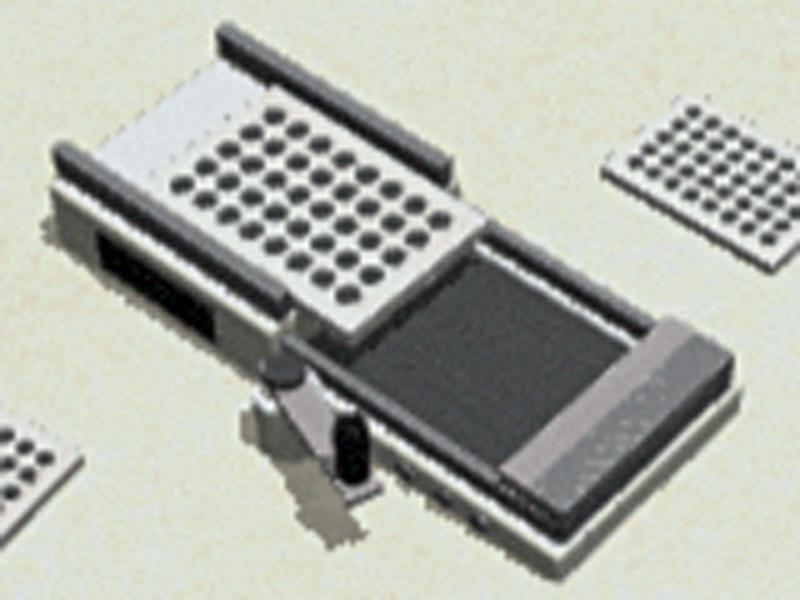

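The crops confirm it: the nest plate, with 5x8 wells, is clearly bigger than both look-alikes. Next I get the nest pose from these corner points in both views, using rays onto planes at known heights.

```bash
cat > h.py <<'E'
import numpy as np, cv2
from rig import r, eyes, ticket
def cast(cam,uv,z):
    c=eyes.camera_info(cam); R,t=np.array(c["R"]),np.array(c["t"])
    d=R.T@[(uv[0]-c["cx"])/c["fx"],(uv[1]-c["cy"])/c["fy"],1]; o=-R.T@t
    return (o+d*(z-o[2])/d[2])[:2]
def crop(cam,p,z): 
    o={"top":(255,195),"scene":(220,190)}[cam]
    return cast(cam,((p[0]+.5)/5-.5+o[0],(p[1]+.5)/5-.5+o[1]),z)
E
python3 - <<'E'
from h import *
# name,cam,px,z,nest XY
P=[("shelf back -Y","top",(714,250),40,(-137,-46)),("shelf back +Y","top",(693,442),40,(-137,46)),
("lip -Y","top",(170,165),42,(119,-54)),("lip +Y","top",(143,390),42,(119,54)),
("lip -Y","scene",(502,470),42,(119,-54)),("lip +Y","scene",(668,320),42,(119,54)),
("rail+ back","scene",(222,28),56,(-137,46)),("rail- back","scene",(58,147),56,(-137,-46))]
W=np.array([crop(c,p,z) for _,c,p,z,_ in P]); N=np.array([p[4] for p in P],float)
def fit(W,N):
    a=W-W.mean(0);b=N-N.mean(0); z=(b[:,0]-1j*b[:,1])@(a[:,0]+1j*a[:,1]); th=np.angle(z)
    R=np.array([[np.cos(th),-np.sin(th)],[np.sin(th),np.cos(th)]]); return th,R,W.mean(0)-R@N.mean(0)
for s in (slice(0,4),slice(4,8),slice(0,8)):
    th,R,o=fit(W[s],N[s]); print(th,o,"\n",((W-o)@R-N).round(1).tolist())
th,R,o=fit(W,N); np.savez("nest.npz",th=th,R=R,o=o)
for n,c,p,z in [("pf-","top",(352,210),50),("pf+","top",(332,388),50),("pr-","top",(627,247),50),("pr+","top",(607,425),50),
("pf-","scene",(350,332),50),("pf+","scene",(487,222),50),("pr+","scene",(275,92),50),("post","top",(271,88),71),("post","scene",(352,412),71)]:
    w=crop(c,p,z); print(n,c,w.round(1),((w-o)@R).round(1))
E
```

```text
1.458405956825255 [516.01509072 -46.71015004] 
 [[-0.6, 0.8], [0.5, -0.5], [1.0, 0.5], [-0.9, -0.7], [0.8, 1.3], [1.7, -2.5], [1.5, 5.8], [1.2, -2.9]]
1.4506256283041832 [515.80205894 -45.37855784] 
 [[-1.5, -0.7], [-1.2, -2.0], [0.1, 1.1], [-2.6, -0.2], [-0.1, 1.9], [0.0, -2.0], [-0.2, 4.3], [0.2, -4.3]]
1.454508694983088 [515.90864618 -46.04429371] 
 [[-1.0, 0.0], [-0.4, -1.3], [0.5, 0.8], [-1.7, -0.5], [0.4, 1.6], [0.9, -2.2], [0.7, 5.0], [0.7, -3.6]]
pf- top [560.6 -19. ] [ 32.1 -41.2]
pf+ top [477.3 -10.6] [30.8 42.4]
pr- top [ 544.7 -146.6] [-96.5 -40.2]
pr+ top [ 461.8 -136.5] [-96.2  43.2]
pf- scene [561.8 -21.7] [ 29.5 -42.7]
pf+ scene [479.4 -10.3] [31.3 40.4]
pr+ scene [ 464.9 -134.1] [-93.3  40.4]
post top [613.3  19.1] [ 76.  -89.1]
post scene [609.3  15.5] [ 72.  -85.6]
```

```bash
cat >> h.py <<'E'
from scipy.spatial.transform import Rotation as Ro
def pose():
    s=r.observe(); d=np.load("nest.npz"); th=1.456; R=np.array([[np.cos(th),-np.sin(th)],[np.sin(th),np.cos(th)]])
    return s,Ro.from_quat(s["tcp_rot"]),R,d["o"]
def where():
    s,T,R,o=pose(); p=s["tool_pos"]; X,Y=(p[:2]-o)@R
    G=Ro.from_matrix(np.array([[R[0,0],-R[0,1],0],[R[1,0],-R[1,1],0],[0,0,-1]]))
    F=np.r_[s["force"][:2]@R,s["force"][2]]
    print("t %.1f nest X %.1f Y %.1f z %.1f gap %.0f F(nest) %s turn left(tool) %s"%(s["time"],X,Y,p[2],s["finger_gap"],F.round(1),(T.inv()*G).as_rotvec().round(3)))
    return G
def plan(X,Y,z,n=1):
    "n equal rows, tool axes, m and rad, to nest X,Y,z with tool x = nest X"
    G=where(); s,T,R,o=pose(); p=s["tool_pos"]; g=np.r_[o+R@[X,Y],z]; v=(T.inv()*G).as_rotvec()/n
    for i in range(n):
        print(((T*Ro.from_rotvec(v*i)).inv().apply((g-p)/n)/1000).round(4),v.round(3))
E
python3 -c "
from h import *
plan(-125,0,130,15)"
```

```text
t 0.1 nest X -595.2 Y 229.2 z 186.8 gap 92 F(nest) [-0.3  0.2  0.4] turn left(tool) [-1.00e-03 -1.00e-03 -1.11e+00]
[ 0.0276 -0.0213  0.0038] [-0.    -0.    -0.074]
[ 0.0291 -0.0192  0.0038] [-0.    -0.    -0.074]
[ 0.0305 -0.017   0.0038] [-0.    -0.    -0.074]
[ 0.0316 -0.0147  0.0038] [-0.    -0.    -0.074]
[ 0.0326 -0.0123  0.0038] [-0.    -0.    -0.074]
[ 0.0334 -0.0099  0.0038] [-0.    -0.    -0.074]
[ 0.0341 -0.0074  0.0038] [-0.    -0.    -0.074]
[ 0.0345 -0.0048  0.0038] [-0.    -0.    -0.074]
[ 0.0348 -0.0022  0.0038] [-0.    -0.    -0.074]
[0.0349 0.0003 0.0038] [-0.    -0.    -0.074]
[0.0347 0.0029 0.0038] [-0.    -0.    -0.074]
[0.0344 0.0055 0.0038] [-0.    -0.    -0.074]
[0.0339 0.008  0.0038] [-0.    -0.    -0.074]
[0.0333 0.0105 0.0038] [-0.    -0.    -0.074]
[0.0324 0.0129 0.0038] [-0.    -0.    -0.074]
```

```bash
python3 -m creep '[0.028,-0.021,0.003,0,0,-0.074,0.03, 0.029,-0.019,0.003,0,0,-0.074,0.03, 0.030,-0.017,0.003,0,0,-0.074,0.03, 0.032,-0.015,0.003,0,0,-0.074,0.03, 0.033,-0.012,0.003,0,0,-0.074,0.03]'
python3 -m creep '[0.033,-0.010,0.003,0,0,-0.074,0.03, 0.034,-0.007,0.003,0,0,-0.074,0.03, 0.034,-0.005,0.003,0,0,-0.074,0.03, 0.035,-0.002,0.003,0,0,-0.074,0.03, 0.035,0,0.003,0,0,-0.074,0.03]'
python3 -m creep '[0.035,0.003,0.003,0,0,-0.074,0.03, 0.034,0.005,0.003,0,0,-0.074,0.03, 0.034,0.008,0.003,0,0,-0.074,0.03]'
python3 -c "
from h import *
plan(-125,0,110,3)"
```

```text
time: 0.6
tool_pos: [311.2, -463.0, 168.5]
tcp_rot: [0.936, 0.352, -0.002, -0.002]
force: [0.3, -0.6, -0.1]
finger_gap: 54.2
time: 1.1
tool_pos: [404.9, -308.3, 151.6]
tcp_rot: [0.851, 0.524, -0.002, -0.003]
force: [0.5, -0.2, -0.7]
finger_gap: 29.7
time: 1.4
tool_pos: [459.8, -214.8, 141.6]
tcp_rot: [0.785, 0.619, -0.002, -0.004]
force: [0.1, -0.1, 0.0]
finger_gap: 29.7
t 1.4 nest X -174.1 Y 36.4 z 141.6 gap 30 F(nest) [-0.1 -0.1  0. ] turn left(tool) [-0.008 -0.002 -0.121]
[0.0177 0.0102 0.0105] [-0.003 -0.001 -0.04 ]
[0.0173 0.0108 0.0105] [-0.003 -0.001 -0.04 ]
[0.0168 0.0115 0.0105] [-0.003 -0.001 -0.04 ]
```

```bash
python3 -m creep '[0.018,0.010,0.010,-0.003,0,-0.04,0.03, 0.017,0.011,0.010,-0.003,0,-0.04,0.03, 0.017,0.011,0.010,-0.003,0,-0.04,0.03, 0,0,0,0,0,0,0.03]'
python3 - <<'E'
from h import *
plan(-125,0,43,4)
a=eyes.read_camera("top")[180:300,255:415];b=eyes.read_camera("scene")[170:310,200:380]
f=lambda i:np.clip(cv2.resize(i,None,fx=4,fy=4,interpolation=cv2.INTER_CUBIC)*1.5,0,255).astype(np.uint8)
cv2.imwrite("pics/s1.png",f(b))
E
```

```text
time: 1.8
tool_pos: [503.9, -161.6, 109.8]
tcp_rot: [0.742, 0.671, 0.002, -0.001]
force: [-0.3, -0.7, 1.3]
finger_gap: 30.0
t 1.8 nest X -116.2 Y -1.3 z 109.8 gap 30 F(nest) [-0.7  0.2  1.3] turn left(tool) [ 0.    -0.005  0.014]
[-0.0023 -0.0004  0.0167] [ 0.    -0.001  0.004]
[-0.0023 -0.0004  0.0167] [ 0.    -0.001  0.004]
[-0.0022 -0.0004  0.0167] [ 0.    -0.001  0.004]
[-0.0022 -0.0003  0.0167] [ 0.    -0.001  0.004]
```

View pics/s1.png

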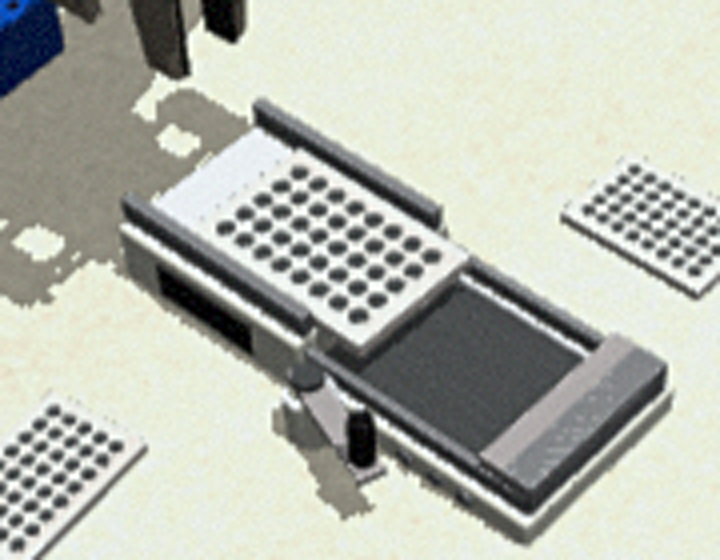

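The fingers hang behind the plate, with the near finger's tip at crop (175,75). I go down with checks on height and force.

```bash
python3 -c "
from h import *
s,T,R,o=pose()
print([((cast('scene',(200+u/4,170+v/4),110)-o)@R).round(1) for u,v in((150,62),(175,77),(190,72),(243,38))])"
python3 -m creep '[-0.002,-0.001,0.016,0,-0.001,0.004,0.03, -0.002,0,0.016,0,-0.001,0.004,0.03, -0.002,0,0.015,0,-0.001,0.004,0.03, -0.001,0,0.010,0,-0.001,0.002,0.03, 0,0,0,0,0,0,0.03]'
python3 -c "
from h import *
plan(-110,0,43,1)"
```

```text
[array([-155.7,   -3.4]), array([-136.5,   -3.2]), array([-133.3,    4.8]), array([-131.4,   42.9])]
time: 2.4
tool_pos: [499.1, -179.9, 54.7]
tcp_rot: [0.752, 0.659, -0.001, 0.003]
force: [-0.5, 0.6, -0.8]
finger_gap: 30.0
t 2.4 nest X -134.9 Y 1.4 z 54.7 gap 30 F(nest) [ 0.5  0.6 -0.8] turn left(tool) [ 0.003  0.007 -0.018]
[0.025  0.0009 0.0115] [ 0.003  0.007 -0.018]
```

Run:
```python
from h import *
where()
b=eyes.read_camera("scene")[170:310,200:380]
where()
cv2.imwrite("pics/s2.png",np.clip(cv2.resize(b,None,fx=4,fy=4,interpolation=cv2.INTER_CUBIC)*1.5,0,255).astype(np.uint8))
```

```text
t 2.4 nest X -134.9 Y 1.4 z 54.7 gap 30 F(nest) [ 0.5  0.6 -0.8] turn left(tool) [ 0.003  0.007 -0.018]
t 2.5 nest X -134.9 Y 0.8 z 55.3 gap 30 F(nest) [-1.   0.5 -0.1] turn left(tool) [ 0.004  0.007 -0.018]
```

View pics/s2.png

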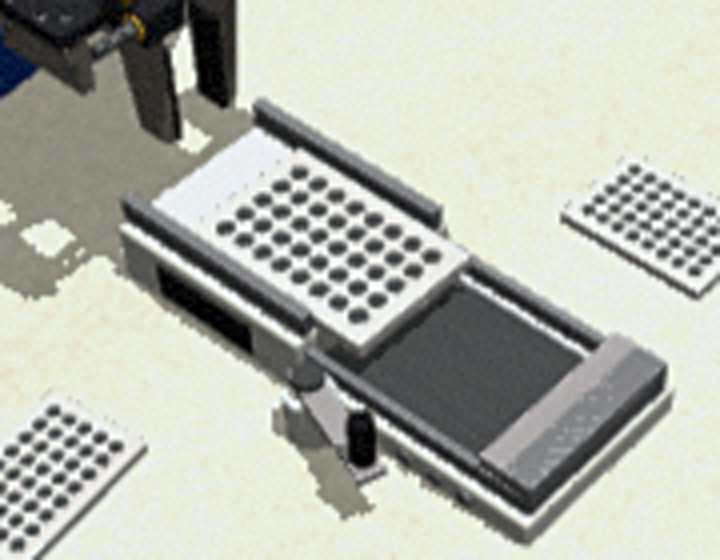

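Run:
```python
from h import *
b=eyes.read_camera("top")[200:310,290:450]
where()
cv2.imwrite("pics/t2.png",np.clip(cv2.resize(b,None,fx=5,fy=5,interpolation=cv2.INTER_CUBIC)*1.5,0,255).astype(np.uint8))
s,T,R,o=pose()
for z in (55,80): print([((cast('scene',(200+u/4,170+v/4),z)-o)@R).round(1) for u,v in((140,128),(165,142),(182,137),(198,100),(225,108),(237,103))])
```

```text
t 2.5 nest X -134.5 Y 0.2 z 55.9 gap 30 F(nest) [ 0.8  0.5 -0.7] turn left(tool) [ 0.006  0.007 -0.017]
[array([-170.9,   -6. ]), array([-151.8,   -4.9]), array([-147.5,    4. ]), array([-162.8,   31.3]), array([-146.3,   36.4]), array([-144.1,   43.8])]
[array([-148.4,  -22.8]), array([-129.8,  -21.8]), array([-125.7,  -13.1]), array([-140.6,   13.4]), array([-124.5,   18.3]), array([-122.4,   25.4])]
```

View pics/t2.png

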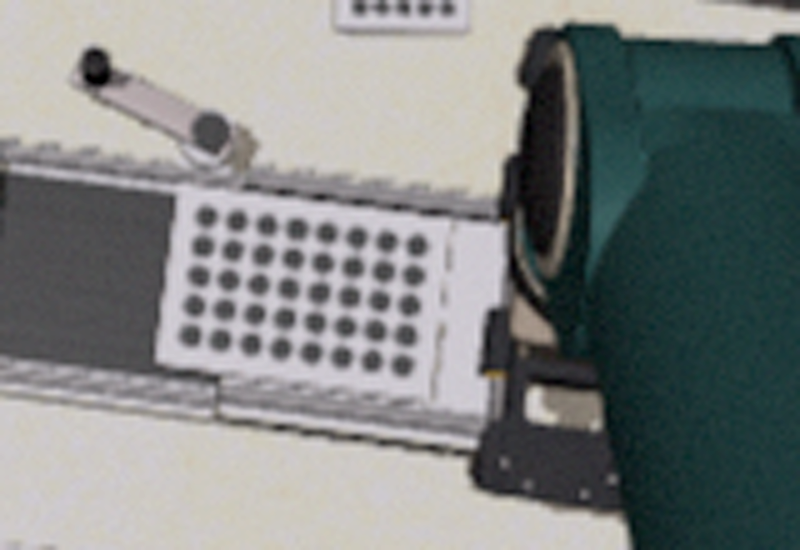

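The two views only agree if the visible finger ends are about 25 mm higher than the reported TCP z. I settle this by touch: over the clear shelf strip at nest X=-120, I lower in small steps and watch the force.

```bash
python3 -m creep '[0.008,0,0.003,0.003,0.004,-0.009,0.03, 0.006,0,0.004,0.003,0.003,-0.008,0.03, 0,0,0.003,0,0,0,0.03, 0,0,0,0,0,0,0.03]'
python3 -c "
from h import *
where()"
python3 -m creep '[0,0,0.002,0,0,0,0.03]';python3 -m creep '[0,0,0,0,0,0,0.03]'
python3 -c "
from h import *
plan(-120,0,43)"
```

```text
time: 2.9
tool_pos: [503.9, -164.5, 47.2]
tcp_rot: [0.746, 0.666, 0.001, 0.001]
force: [-0.6, -0.1, 0.4]
finger_gap: 29.8
t 2.9 nest X -119.1 Y -1.6 z 47.2 gap 30 F(nest) [-0.2  0.6  0.4] turn left(tool) [ 0.003 -0.     0.002]
time: 3.0
tool_pos: [504.2, -164.4, 45.3]
tcp_rot: [0.746, 0.666, 0.001, 0.001]
force: [-0.5, 0.6, 0.2]
finger_gap: 29.6
time: 3.1
tool_pos: [504.0, -164.4, 45.1]
tcp_rot: [0.746, 0.666, 0.001, 0.001]
force: [0.4, 0.6, -0.0]
finger_gap: 30.1
t 3.1 nest X -118.9 Y -1.8 z 45.1 gap 30 F(nest) [ 0.7 -0.3 -0. ] turn left(tool) [0.003 0.    0.002]
[-0.0011 -0.0018  0.0021] [0.003 0.    0.002]
```

```bash
python3 -m creep '[-0.001,-0.002,0.002,0.003,0,0.002,0.03, 0,0,0,0,0,0,0.03]'|grep -E "pos|force"; python3 -m creep '[0,0,0.002,0,0,0,0.03, 0,0,0,0,0,0,0.03]'|grep -E "pos|force"
python3 - <<'E'
from h import *
where()
b=eyes.read_camera("scene")[170:270,210:330]
cv2.imwrite("pics/s3.png",np.clip(cv2.resize(b,None,fx=6,fy=6,interpolation=cv2.INTER_CUBIC)*1.5,0,255).astype(np.uint8))
E
```

```text
tool_pos: [501.7, -165.4, 42.9]
force: [0.4, 0.2, 0.6]
tool_pos: [501.6, -165.6, 40.8]
force: [0.0, -0.4, 0.3]
t 3.5 nest X -120.4 Y 0.5 z 40.8 gap 30 F(nest) [-0.4 -0.1  0.3] turn left(tool) [-0.  0. -0.]
```

View pics/s3.png

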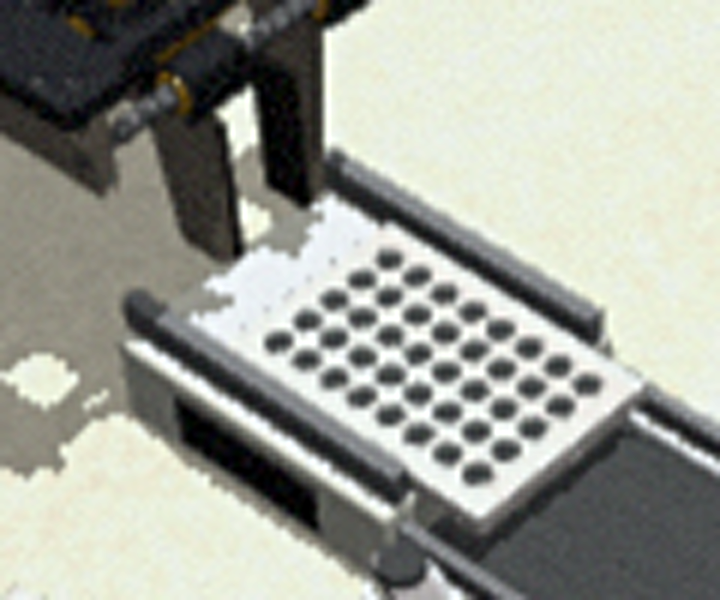

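The picture shows the fingertips still well above the shelf, at crop (225,255) and (305,200), with a reported z of 40.8 and no force. So the reported z does read low against the tips. I keep lowering until they touch.

```bash
for i in 1 2 3; do :; done
python3 -m creep '[0,0,0.003,0,0,0,0.03, 0,0,0.003,0,0,0,0.03, 0,0,0.003,0,0,0,0.03, 0,0,0,0,0,0,0.03]'|grep -E "pos|force"
python3 -m creep '[0,0,0.003,0,0,0,0.03, 0,0,0,0,0,0,0.03]'|grep -E "pos|force"
python3 -m creep '[0,0,0.002,0,0,0,0.03, 0,0,0,0,0,0,0.03]'|grep -E "pos|force"
python3 -c "
from h import *
plan(-120,0,20)"
```

```text
tool_pos: [501.8, -165.7, 31.2]
force: [0.3, -0.6, -0.2]
tool_pos: [501.8, -165.6, 27.7]
force: [1.0, 0.7, 0.4]
tool_pos: [501.8, -165.6, 25.6]
force: [-0.1, -0.5, -0.3]
t 4.3 nest X -120.4 Y 0.3 z 25.6 gap 30 F(nest) [-0.5  0.1 -0.3] turn left(tool) [-0.  0. -0.]
[0.0004 0.0003 0.0056] [-0.  0. -0.]
```

```bash
python3 -m creep '[0,0,0.002,0,0,0,0.03, 0,0,0,0,0,0,0.03]'|grep -E "pos|force"
python3 -m creep '[0,0,0.002,0,0,0,0.03, 0,0,0,0,0,0,0.03]'|grep -E "pos|force"
python3 -m creep '[0,0,0.0015,0,0,0,0.03, 0,0,0,0,0,0,0.03]'|grep -E "pos|force"
python3 - <<'E'
from h import *
where()
b=eyes.read_camera("scene")[170:270,210:330]
cv2.imwrite("pics/s4.png",np.clip(cv2.resize(b,None,fx=6,fy=6,interpolation=cv2.INTER_CUBIC)*1.5,0,255).astype(np.uint8))
E
```

```text
tool_pos: [501.9, -165.6, 23.5]
force: [1.0, 0.1, -0.8]
tool_pos: [501.9, -165.6, 21.4]
force: [0.1, 0.2, -0.1]
tool_pos: [501.9, -165.7, 19.7]
force: [0.3, -1.0, -1.0]
t 5.0 nest X -120.4 Y 0.2 z 19.7 gap 30 F(nest) [-0.9 -0.4 -1. ] turn left(tool) [ 0.  0. -0.]
```

View pics/s4.png

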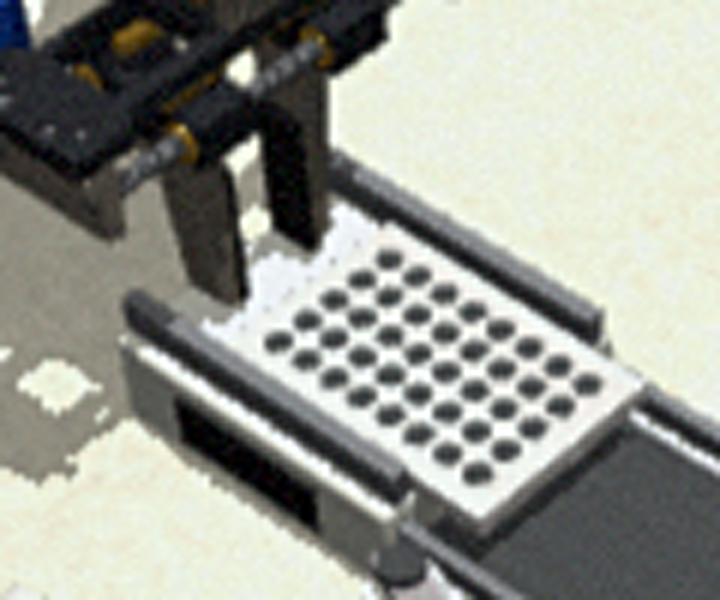

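The tips are now close to the shelf, with the near finger's bottom corner at crop (240,302). I lower in 1 mm steps.

```bash
python3 -c "
from h import *
s,T,R,o=pose()
for z in(40,44,48):print(z,[((cast('scene',(210+u/6,170+v/6),z)-o)@R).round(1) for u,v in((190,295),(240,304),(287,240),(322,246))])"
for i in 1; do python3 -m creep '[0,0,0.001,0,0,0,0.03, 0,0,0,0,0,0,0.03]'|grep -E "pos|force"; done
python3 -m creep '[0,0,0.001,0,0,0,0.03, 0,0,0,0,0,0,0.03]'|grep -E "pos|force"
python3 -m creep '[0,0,0.001,0,0,0,0.03, 0,0,0,0,0,0,0.03]'|grep -E "pos|force"
```

```text
40 [array([-132. ,  -24.9]), array([-114.5,  -16.4]), array([-125.6,   18.9]), array([-113.2,   25. ])]
44 [array([-128.6,  -27.5]), array([-111.2,  -19. ]), array([-122.2,   16.1]), array([-110. ,   22.2])]
48 [array([-125.3,  -30. ]), array([-108. ,  -21.5]), array([-118.9,   13.4]), array([-106.7,   19.4])]
tool_pos: [502.1, -165.7, 18.8]
force: [0.7, -0.2, -0.2]
tool_pos: [502.1, -165.7, 17.7]
force: [0.7, 0.2, -1.2]
tool_pos: [502.1, -165.7, 16.7]
force: [0.0, -0.1, 0.1]
```

```bash
python3 -m creep '[0,0,0.001,0,0,0,0.03, 0,0,0,0,0,0,0.03]'|grep -E "pos|force"
python3 -m creep '[0,0,0.001,0,0,0,0.03, 0,0,0,0,0,0,0.03]'|grep -E "pos|force"
```

```text
tool_pos: [502.1, -165.7, 15.6]
force: [0.1, -0.6, 0.1]
tool_pos: [502.1, -165.7, 14.5]
force: [0.2, 1.0, -0.0]
```

```bash
python3 -m creep '[0,0,0.001,0,0,0,0.03, 0,0,0,0,0,0,0.03]'|grep -E "time|pos|force"
```

```text
time: 6.2
tool_pos: [502.3, -165.7, 13.5]
force: [-0.1, 0.4, 0.6]
```

```bash
python3 -m creep '[0,0,0.001,0,0,0,0.03, 0,0,0,0,0,0,0.03]'|grep -E "time|pos|force";python3 -m creep '[0,0,0.001,0,0,0,0.03, 0,0,0,0,0,0,0.03]'|grep -E "time|pos|force"
```

```text
time: 6.4
tool_pos: [502.5, -165.8, 13.7]
force: [0.3, 0.8, -0.1]
time: 6.6
tool_pos: [502.8, -165.9, 13.6]
force: [-0.1, -0.0, -0.8]
```

```bash
python3 -m creep '[0,0,0.001,0,0,0,0.03, 0,0,0,0,0,0,0.03]'|grep -E "time|pos|force"; python3 -c "
from h import *
b=eyes.read_camera('scene')[170:270,210:330]
cv2.imwrite('pics/s5.png',np.clip(cv2.resize(b,None,fx=6,fy=6,interpolation=cv2.INTER_CUBIC)*1.5,0,255).astype(np.uint8))"
```

```text
time: 6.8
tool_pos: [503.0, -165.9, 13.6]
force: [-0.6, -0.3, 0.5]
```

```bash
python3 -c "
from h import *
s=r.observe(); print(s['joint_positions'].round(3),s['joint_torque'].round(2),s['moment'])
where()"
```

```text
[ 0.537  0.553 -0.352  1.996  0.311  0.642 -0.133] [ 1.000e-02 -4.641e+01 -4.410e+00 -1.578e+01 -4.000e-02  5.000e-02
 -0.000e+00] [-0.05680307 -0.03965968 -0.0431522 ]
t 6.8 nest X -120.6 Y -1.0 z 13.5 gap 30 F(nest) [ 0.2 -0.1  2.3] turn left(tool) [ 0.002  0.002 -0.   ]
```

View pics/s5.png

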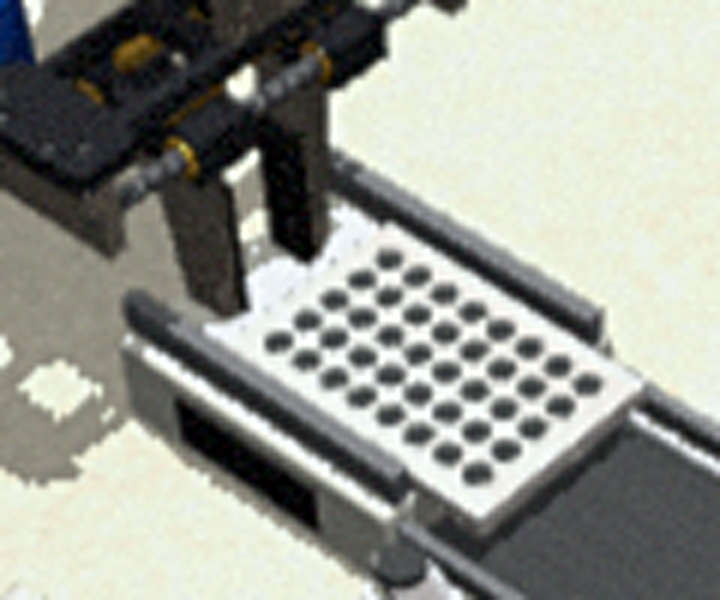

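The tips rest on the shelf, with the corner at (243,314). The reported z stuck at 13.6, so true tip z = reported + 26.4 mm. I correct for that, lift 3 mm and start pushing.

```bash
sed -i 's/p=s\["tool_pos"\]/p=s["tool_pos"]+[0,0,26.4]/' h.py
python3 -m creep '[0,-0.001,-0.003,0,0,0,0.03, 0.005,0,0,0,0,0,0.03, 0.005,0,0,0,0,0,0.03, 0.005,0,0,0,0,0,0.03, 0,0,0,0,0,0,0.03]'|grep force
python3 -c "
from h import *
plan(-60,0,43,9)"
```

```text
force: [0.0, -0.8, -0.1]
t 7.3 nest X -104.7 Y 0.6 z 42.2 gap 30 F(nest) [-0.8 -0.1 -0.1] turn left(tool) [ 0.001  0.002 -0.001]
[ 0.005   0.0001 -0.0001] [ 0.  0. -0.]
[ 0.005   0.0001 -0.0001] [ 0.  0. -0.]
[ 0.005   0.0001 -0.0001] [ 0.  0. -0.]
[ 0.005   0.0001 -0.0001] [ 0.  0. -0.]
[ 0.005   0.0001 -0.0001] [ 0.  0. -0.]
[ 0.005   0.0001 -0.0001] [ 0.  0. -0.]
[ 0.005   0.0001 -0.0001] [ 0.  0. -0.]
[ 0.005   0.0001 -0.0001] [ 0.  0. -0.]
[ 0.005   0.0001 -0.0001] [ 0.  0. -0.]
```

```bash
python3 -m creep '[0.005,0,-0.001,0,0,0,0.03, 0.005,0,0,0,0,0,0.03, 0.005,0,0,0,0,0,0.03, 0.005,0,0,0,0,0,0.03, 0.005,0,0,0,0,0,0.03]'|grep force
python3 -m creep '[0.005,0,0,0,0,0,0.03, 0.005,0,0,0,0,0,0.03, 0.005,0,0,0,0,0,0.03, 0.005,0,0,0,0,0,0.03, 0,0,0,0,0,0,0.03]'|grep force
python3 -c "
from h import *
where()"
```

```text
force: [-0.4, -1.8, 0.1]
force: [-0.4, -0.4, -0.2]
t 8.3 nest X -57.0 Y 0.6 z 43.2 gap 30 F(nest) [-0.4  0.3 -0.2] turn left(tool) [ 0.001  0.004 -0.001]
```

```bash
python3 -m creep '[0.005,0,0,0,0.002,0,0.03, 0.005,0,0,0,0,0,0.03, 0.005,0,0,0,0,0,0.03, 0.005,0,0,0,0,0,0.03, 0.005,0,0,0,0,0,0.03]'|grep force
python3 -m creep '[0.004,0,0,0,0,0,0.03, 0.004,0,0,0,0,0,0.03, 0.004,0,0,0,0,0,0.03, 0.003,0,0,0,0,0,0.03, 0,0,0,0,0,0,0.03]'|grep force
python3 - <<'E'
from h import *
where()
b=eyes.read_camera("scene")[190:320,220:380]
cv2.imwrite("pics/s6.png",np.clip(cv2.resize(b,None,fx=4.5,fy=4.5,interpolation=cv2.INTER_CUBIC)*1.5,0,255).astype(np.uint8))
E
```

```text
force: [-0.4, -0.7, -0.5]
force: [-0.3, -0.5, -0.3]
t 9.3 nest X -12.4 Y 1.7 z 42.3 gap 30 F(nest) [-0.5  0.2 -0.3] turn left(tool) [-0.002  0.001 -0.   ]
```

View pics/s6.png

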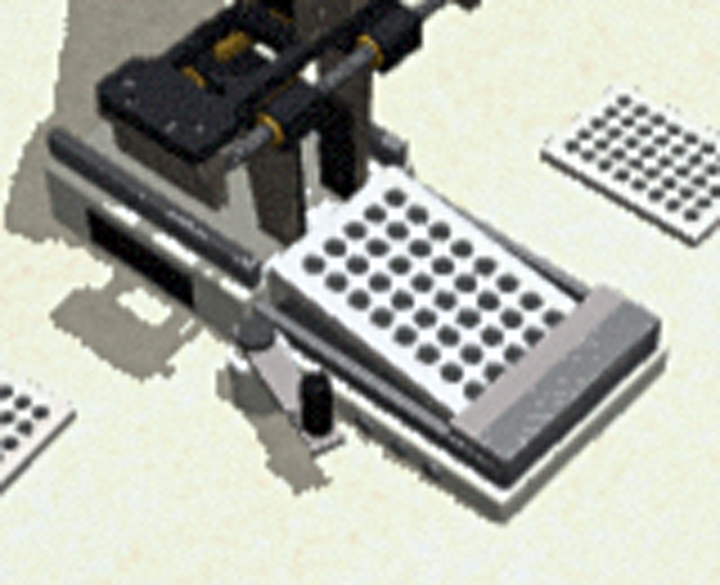

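The plate now lies tilted in the bay, its front row of wells hidden by the lip (crop about (500,380)) and its rear edge up at (290,265). I push the last few mm in small steps until the force rises.

```bash
python3 -m creep '[0.002,0.001,0,0,0,0,0.03, 0.002,0,0,0,0,0,0.03, 0,0,0,0,0,0,0.03]'|grep force
python3 -c "
from h import *
where()"
python3 -m creep '[0.0015,0,0,0,0,0,0.03, 0,0,0,0,0,0,0.03]'|grep force
python3 -m creep '[0.0015,0,0,0,0,0,0.03, 0,0,0,0,0,0,0.03]'|grep force
python3 -c "
from h import *
where()"
```

```text
force: [-0.2, -1.0, -0.5]
t 9.7 nest X -8.8 Y 0.7 z 42.3 gap 30 F(nest) [-1.   0.1 -0.5] turn left(tool) [-0.002  0.001 -0.001]
force: [0.2, -0.5, 0.6]
force: [-0.2, -0.3, -0.1]
t 10.1 nest X -5.8 Y 0.6 z 42.3 gap 30 F(nest) [-0.3  0.1 -0.1] turn left(tool) [-0.002  0.001 -0.002]
```

```bash
w(){ python3 -c "
from h import *
where()"; }
python3 -m creep '[0.001,0,0,0,0,0,0.03, 0,0,0,0,0,0,0.03]'>/dev/null; w
python3 -m creep '[0.001,0,0,0,0,0,0.03, 0,0,0,0,0,0,0.03]'>/dev/null; w
python3 - <<'E'
from h import *
cv2.imwrite("pics/s7raw.png",eyes.read_camera("scene"))
b=cv2.imread("pics/s7raw.png")[220:300,260:350]
cv2.imwrite("pics/s7.png",np.clip(cv2.resize(b,None,fx=7,fy=7,interpolation=cv2.INTER_CUBIC)*1.5,0,255).astype(np.uint8))
# front well row: dark blobs on bright plate: centroid in nest coordinates at plate-top heights
g=cv2.cvtColor(cv2.imread("pics/s7raw.png"),cv2.COLOR_BGR2GRAY); g=cv2.resize(g[220:290,270:350],None,fx=6,fy=6,interpolation=cv2.INTER_CUBIC)
m=(g<95).astype(np.uint8); n,l,st,ce=cv2.connectedComponentsWithStats(m)
s,T,R,o=pose()
pts=[((cast("scene",((c[0]+.5)/6-.5+270,(c[1]+.5)/6-.5+220),z))-o)@R for c,q in zip(ce,st) if 150<q[4]<700 for z in (40,)]
print(len(pts)); print(np.array(sorted(map(list,np.round(pts,1)))).tolist())
E
```

```text
t 10.3 nest X -5.7 Y 0.8 z 42.3 gap 30 F(nest) [-1.9  0.5 -0.8] turn left(tool) [-0.002  0.002 -0.002]
t 10.5 nest X -5.6 Y 0.8 z 42.3 gap 30 F(nest) [-1.4  0.7 -0.3] turn left(tool) [-0.002  0.004 -0.003]
39
[[15.3, -22.8], [15.3, 33.9], [15.4, -8.5], [15.4, 19.8], [15.5, 5.7], [30.5, 4.4], [30.6, 18.5], [30.7, -23.9], [30.7, 32.3], [30.8, -10.0], [45.9, -11.3], [45.9, 2.9], [45.9, 17.0], [45.9, 31.1], [46.1, -25.3], [50.8, 116.9], [56.2, 102.7], [60.9, -26.7], [61.0, -12.6], [61.1, 1.6], [61.1, 29.5], [61.2, 15.3], [75.9, -13.8], [76.0, -28.0], [76.1, 0.1], [76.1, 13.9], [76.1, 28.1], [86.5, -93.9], [90.9, 26.5], [91.0, -1.5], [91.1, -15.3], [91.2, -29.5], [91.2, 12.4], [105.9, 11.3], [106.0, -16.5], [106.0, 25.2], [106.1, -30.5], [106.1, -2.4], [166.9, -24.5]]
```

The tool stalls at X=-5.7 with a push-back force, so the plate is against the end stop with its rear at about X=+4.5, and the wells show it square and tilted. Next I back off, rise, move over the rear and press down.

```bash
w(){ python3 -c "
from h import *
where()"; }
python3 -m creep '[-0.004,0,0,0,0,0,0.03, 0,0,-0.015,0,0,0,0.03, 0,0,-0.015,0,0,0,0.03, 0.012,0.001,0,0,0,0.002,0.03, 0.013,0,0,0,0,0,0.03]'|grep force
python3 -c "
from h import *
plan(16,0,52,2)"
```

```text
force: [0.4, 0.6, 0.5]
t 11.1 nest X 18.4 Y -1.6 z 75.5 gap 30 F(nest) [ 0.7 -0.3  0.5] turn left(tool) [ 0.    -0.    -0.007]
[-0.0012 -0.0008  0.0118] [ 0.    -0.    -0.003]
[-0.0012 -0.0008  0.0118] [ 0.    -0.    -0.003]
```

```bash
w(){ python3 -c "
from h import *
where()"; }
python3 -m creep '[-0.002,-0.001,0.011,0,0,-0.003,0.03, -0.001,-0.001,0.011,0,0,-0.003,0.03, 0,0,0,0,0,0,0.03]'|grep force; w
python3 -m creep '[0,0,0.003,0,0,0,0.03, 0,0,0.003,0,0,0,0.03, 0,0,0.003,0,0,0,0.03]'|grep force; w
python3 -m creep '[0,0,0.003,0,0,0,0.03, 0,0,0.003,0,0,0,0.03]'|grep force; w
```

```text
force: [-0.1, -0.2, -0.5]
t 11.3 nest X 19.5 Y 1.2 z 51.4 gap 30 F(nest) [-0.2  0.  -0.5] turn left(tool) [ 0.    -0.002  0.006]
force: [-1.9, -0.6, 6.8]
t 11.7 nest X 18.7 Y 1.3 z 41.4 gap 30 F(nest) [-0.8  1.8  6.8] turn left(tool) [-0.001 -0.001  0.005]
force: [-1.4, 0.5, 5.7]
t 11.8 nest X 18.1 Y 1.3 z 35.7 gap 30 F(nest) [0.4 1.4 5.7] turn left(tool) [-0.002 -0.     0.004]
```

```bash
w(){ python3 -c "
from h import *
where()"; }
python3 -m creep '[0,0,0.003,0,0,0,0.03, 0,0,0.003,0,0,0,0.03]'|grep force; w
python3 -m creep '[0,0,0.003,0,0,0,0.03, 0,0,0.003,0,0,0,0.03]'|grep force; w
python3 -m creep '[0,0,0.003,0,0,0,0.03, 0,0,0.003,0,0,0,0.03]'|grep force; w
```

```text
force: [-1.4, 0.4, 7.3]
t 12.1 nest X 17.7 Y 1.3 z 30.0 gap 30 F(nest) [0.3 1.4 7.3] turn left(tool) [-0.002  0.     0.003]
force: [-12.8, 0.5, 40.0]
t 12.2 nest X 17.6 Y 1.4 z 29.7 gap 30 F(nest) [-1.  12.7 40. ] turn left(tool) [-0.003  0.004  0.002]
force: [-11.3, 0.2, 32.9]
t 12.4 nest X 17.5 Y 1.4 z 29.7 gap 30 F(nest) [-1.1 11.3 32.9] turn left(tool) [-0.003  0.008  0.002]
```

The tip is at z 29.7 with the force jumping to 40 N, so the plate is down on the floor. I lift off, close the fingers and check the plate in the scene image with numbers. I also work out the waypoints for the clamp arc.

```bash
python3 -m creep '[0,0,-0.002,0,0,0,0.03, 0,0,-0.02,0,0,0,0.03, 0,0,-0.03,0,0,0,0, 0,0,-0.02,0,0,0,0, 0,0,0,0,0,0,0]'|grep force
python3 - <<'E'
from h import *
def wells(img,z):
    g=cv2.cvtColor(img,cv2.COLOR_BGR2GRAY); g=cv2.resize(g[220:300,260:350],None,fx=6,fy=6,interpolation=cv2.INTER_CUBIC)
    n,l,st,ce=cv2.connectedComponentsWithStats((g<95).astype(np.uint8)); s,T,R,o=pose()
    p=np.array([(cast("scene",((c[0]+.5)/6-.5+260,(c[1]+.5)/6-.5+220),z)-o)@R for c,q in zip(ce,st) if 100<q[4]<700])
    return p[(abs(p[:,1])<40)&(p[:,0]>0)&(p[:,0]<115)]
for f,z in((cv2.imread("pics/s7raw.png"),40),(eyes.read_camera("scene"),30)):
    p=wells(f,z); c=np.round(p[:,0]/15.2).astype(int)
    print(len(p),[(round(p[c==k,0].mean(),1),round(np.median(p[c==k,1]),1),round(np.ptp(p[c==k,1]),1),int((c==k).sum())) for k in sorted(set(c))])
plan(55,-122,95,4)
E
```

```text
force: [0.4, -0.2, 0.2]
35 [(np.float64(15.4), np.float64(5.7), np.float64(56.6), 5), (np.float64(30.6), np.float64(4.4), np.float64(56.2), 5), (np.float64(45.9), np.float64(2.9), np.float64(56.3), 5), (np.float64(61.0), np.float64(1.6), np.float64(56.2), 5), (np.float64(76.0), np.float64(0.1), np.float64(56.0), 5), (np.float64(91.1), np.float64(-1.5), np.float64(56.0), 5), (np.float64(106.0), np.float64(-2.4), np.float64(55.6), 5)]
35 [(np.float64(18.0), np.float64(1.3), np.float64(55.8), 5), (np.float64(32.0), np.float64(1.1), np.float64(56.4), 5), (np.float64(46.1), np.float64(1.1), np.float64(56.3), 5), (np.float64(60.1), np.float64(1.2), np.float64(56.1), 5), (np.float64(74.0), np.float64(1.3), np.float64(56.2), 5), (np.float64(88.2), np.float64(1.1), np.float64(56.1), 5), (np.float64(102.2), np.float64(1.2), np.float64(56.2), 5)]
t 13.0 nest X 16.6 Y 2.5 z 102.6 gap 4 F(nest) [-1.2  0.7 -1.2] turn left(tool) [-0.006  0.009  0.001]
[0.0096 0.0312 0.0016] [-0.002  0.002  0.   ]
[0.0096 0.0311 0.0017] [-0.002  0.002  0.   ]
[0.0096 0.0311 0.0018] [-0.002  0.002  0.   ]
[0.0096 0.0311 0.0018] [-0.002  0.002  0.   ]
```

The plate is flat: the well pitch is a uniform 14.0 mm both ways at z=30 and the Y line is constant. Its rear is at X≈3 and its front at X≈131. Now the clamp.

```bash
python3 -m creep '[0.010,0.031,0,-0.002,0.002,0,0, 0.010,0.031,0,-0.002,0.002,0,0, 0.009,0.031,0,-0.002,0.002,0,0, 0.009,0.031,0,0,0.002,0,0, 0,0,0,0,0,0,0]'|grep force
python3 -c "
from h import *
plan(57,-120,52,2)"
```

```text
force: [0.4, 0.5, -0.2]
t 13.5 nest X 52.6 Y -120.6 z 92.8 gap 1 F(nest) [ 0.6 -0.4 -0.2] turn left(tool) [-0.011  0.004 -0.003]
[ 0.0023 -0.0001  0.0204] [-0.006  0.002 -0.001]
[ 0.0022 -0.0002  0.0204] [-0.006  0.002 -0.001]
```

```bash
w(){ python3 -c "
from h import *
where()"; }
python3 -m creep '[0.002,0,0.020,-0.006,0.002,0,0, 0.002,0,0.020,-0.005,0.002,0,0, 0,0,0,0,0,0,0]'|grep force; w
python3 -m creep '[0.006,-0.007,0,0,0,0,0, 0.006,-0.007,0,0,0,0,0, 0.004,-0.008,0,0,0,0,0, 0.004,-0.008,0,0,0,0,0, 0,0,0,0,0,0,0]'|grep force
python3 -c "
from h import *
plan(80,-72,52,2)"
```

```text
force: [-0.7, 0.4, 0.3]
t 13.8 nest X 55.5 Y -116.4 z 46.2 gap 0 F(nest) [0.3 0.7 0.3] turn left(tool) [-0.008  0.001 -0.003]
force: [0.2, 0.1, -0.4]
t 14.3 nest X 75.5 Y -83.7 z 47.7 gap 0 F(nest) [ 0.2 -0.2 -0.4] turn left(tool) [-0.006  0.003 -0.004]
[ 0.0022 -0.0059 -0.0021] [-0.003  0.002 -0.002]
[ 0.0022 -0.0059 -0.0021] [-0.003  0.002 -0.002]
```

```bash
python3 -m creep '[0.002,-0.006,-0.002,-0.003,0.002,-0.002,0, 0.002,-0.006,-0.002,-0.003,0.001,-0.002,0, -0.001,-0.009,0,0,0,0,0, -0.002,-0.009,0,0,0,0,0, 0,0,0,0,0,0,0]'|grep force
python3 - <<'E'
from h import *
plan(70,-38,52,2)
img=eyes.read_camera("scene"); 
cv2.imwrite("pics/s8.png",np.clip(cv2.resize(img[190:320,220:380],None,fx=4.5,fy=4.5,interpolation=cv2.INTER_CUBIC)*1.5,0,255).astype(np.uint8))
E
```

```text
force: [0.3, 0.7, -0.3]
t 14.8 nest X 76.3 Y -53.3 z 53.9 gap 0 F(nest) [ 0.7 -0.2 -0.3] turn left(tool) [ 0.005 -0.     0.001]
[-0.0032 -0.0077  0.0009] [ 0.003 -0.     0.   ]
[-0.0032 -0.0077  0.0009] [ 0.003 -0.     0.   ]
```

View pics/s8.png

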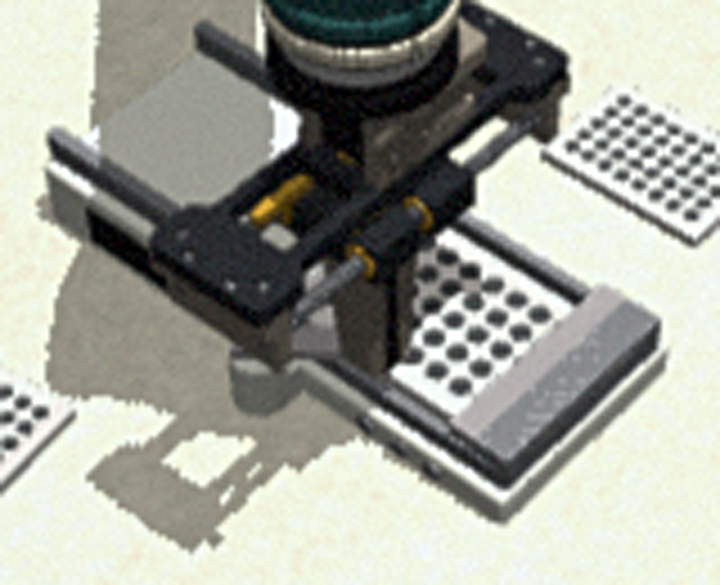

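The arm has swung in over the bay: it leaves the axis at crop (265,365) and passes behind the fingers, which hide the post. The plate looks flat. I follow the arc to the stop.

```bash
w(){ python3 -c "
from h import *
where()"; }
python3 -m creep '[-0.003,-0.008,0,0.003,0,0,0, -0.004,-0.008,0,0,0,0,0, -0.006,-0.007,0,0,0,0,0, -0.006,-0.006,0,0,0,0,0, 0,0,0,0,0,0,0]'|grep force
python3 -c "
from h import *
plan(47,-18,52,2)"
```

```text
force: [0.2, -0.2, -0.2]
t 15.3 nest X 57.7 Y -21.3 z 53.4 gap 0 F(nest) [-0.2 -0.2 -0.2] turn left(tool) [ 0.001 -0.002  0.001]
[-0.0054 -0.0016  0.0007] [ 0.    -0.001  0.001]
[-0.0054 -0.0016  0.0007] [ 0.    -0.001  0.001]
```

```bash
w(){ python3 -c "
from h import *
where()"; }
python3 -m creep '[-0.005,-0.002,0,0,0,0.001,0, -0.005,-0.002,0,0,0,0.001,0, -0.004,-0.002,0,0,0,0,0, 0,0,0,0,0,0,0]'|grep force; w
python3 -m creep '[-0.002,0,0,0,0,0,0, 0,0,0,0,0,0,0]'|grep force; w
python3 -m creep '[-0.002,0,0,0,0,0,0, 0,0,0,0,0,0,0]'|grep force; w
```

```text
force: [0.4, 0.4, 0.6]
t 15.8 nest X 42.5 Y -14.8 z 53.4 gap 0 F(nest) [ 0.4 -0.3  0.6] turn left(tool) [ 0.001 -0.003 -0.002]
force: [-0.4, -0.3, -0.5]
t 15.9 nest X 40.1 Y -14.2 z 53.2 gap 1 F(nest) [-0.4  0.4 -0.5] turn left(tool) [-0.001 -0.003 -0.002]
force: [0.7, -0.7, -0.0]
t 16.1 nest X 38.1 Y -13.9 z 53.0 gap 1 F(nest) [-0.6 -0.8 -0. ] turn left(tool) [-0.001 -0.003 -0.002]
```

```bash
w(){ python3 -c "
from h import *
where()"; }
python3 -m creep '[-0.0015,0,0,0,0,0,0, 0,0,0,0,0,0,0]'>/dev/null; w
python3 -m creep '[-0.0015,0,0,0,0,0,0, 0,0,0,0,0,0,0]'>/dev/null; w
python3 -m creep '[-0.0015,0,0,0,0,0,0, 0,0,0,0,0,0,0]'>/dev/null; w
```

```text
t 16.4 nest X 36.6 Y -13.7 z 52.9 gap 0 F(nest) [ 0.2  0.  -0.3] turn left(tool) [-0.002 -0.003 -0.001]
t 16.6 nest X 35.9 Y -13.7 z 52.9 gap 0 F(nest) [0.3 0.5 0.1] turn left(tool) [-0.002 -0.004 -0.001]
t 16.8 nest X 36.0 Y -13.7 z 52.9 gap 0 F(nest) [1.5 0.4 0.9] turn left(tool) [-0.001 -0.005  0.   ]
```

The tool stalls at X=36, which puts the post at X≈19–20, so the arm is at its stop. I retreat and check numerically.

```bash
python3 -m creep '[0.006,0,0,0,0,0,0, 0.006,0,0,0,0,0,0, 0,0,-0.03,0,0,0,0, 0,0,-0.04,0,0,0,0, 0,0,-0.04,0,0,0,0]'|grep force
python3 -m creep '[-0.04,0,-0.02,0,0,0,0, -0.05,0,-0.01,0,0,0,0, -0.05,0,0,0,0,0,0, -0.05,0,0,0,0,0,0, -0.05,0,0,0,0,0,0]'|grep force
python3 -m creep '[-0.04,0,0,0,0,0,0, 0,0,0,0,0,0,0, 0,0,0,0,0,0,0]'|grep force
python3 - <<'E'
from h import *
s,T,R,o=pose(); where()
sc,tp=eyes.read_camera("scene"),eyes.read_camera("top"); cv2.imwrite("pics/end_s.png",sc); cv2.imwrite("pics/end_t.png",tp)
def proj(cam,P):
    c=eyes.camera_info(cam); w=np.r_[o+R@P[:2],P[2]]; q=np.array(c["R"])@w+c["t"]; return c["fx"]*q[0]/q[2]+c["cx"],c["fy"]*q[1]/q[2]+c["cy"]
# post: large very dark blob near the predicted closed post (mid-height 55)
for cam,img,z in(("scene",sc,55),("top",tp,71)):
    u,v=map(int,proj(cam,(20,-12,z))); g=cv2.resize(cv2.cvtColor(img,cv2.COLOR_BGR2GRAY)[v-20:v+20,u-20:u+20],None,fx=6,fy=6,interpolation=cv2.INTER_CUBIC)
    n,l,st,ce=cv2.connectedComponentsWithStats((g<40).astype(np.uint8))
    print(cam,[(int(q[4]),((cast(cam,((c[0]+.5)/6-.5+u-20,(c[1]+.5)/6-.5+v-20),z)-o)@R).round(1).tolist()) for c,q in zip(ce[1:],st[1:]) if q[4]>150])
g=cv2.resize(cv2.cvtColor(sc,cv2.COLOR_BGR2GRAY)[220:300,260:350],None,fx=6,fy=6,interpolation=cv2.INTER_CUBIC)
n,l,st,ce=cv2.connectedComponentsWithStats((g<95).astype(np.uint8))
p=np.array([(cast("scene",((c[0]+.5)/6-.5+260,(c[1]+.5)/6-.5+220),30)-o)@R for c,q in zip(ce,st) if 100<q[4]<700]); p=p[(abs(p[:,1])<40)&(p[:,0]>0)&(p[:,0]<115)]
c=np.round(p[:,0]/14.05-.25).astype(int); print([(round(float(p[c==k,0].mean()),1),round(float(np.median(p[c==k,1])),1),int((c==k).sum())) for k in sorted(set(c))])
# bystanders: change between first and last top picture
t0=cv2.imread("pics/top0.png")
for nme,(x0,x1,y0,y1) in dict(rack=(95,215,190,250),box=(450,535,245,310),reader=(405,475,170,212)).items():
    f=lambda i:cv2.cvtColor(i[y0:y1,x0:x1],cv2.COLOR_BGR2GRAY).astype(np.float32)
    print(nme,cv2.phaseCorrelate(f(t0),f(tp)))
E
```

```text
force: [-0.1, -0.7, -0.2]
force: [0.9, 0.3, -0.0]
force: [-0.4, 1.2, -0.6]
t 18.1 nest X -240.7 Y -15.7 z 199.6 gap 1 F(nest) [ 1.1  0.5 -0.6] turn left(tool) [-0.001  0.005  0.005]
scene [(775, [-2.9, 42.7]), (486, [27.2, 30.2]), (2680, [18.7, -11.0]), (201, [2.1, -52.9])]
top [(999, [19.8, -7.8])]
[(18.0, 22.2, 2), (32.0, 8.1, 4), (46.1, 1.1, 5), (60.1, 1.3, 5), (74.0, 1.3, 5), (88.1, 1.1, 5), (102.2, 1.2, 5)]
rack ((-0.10556338043294033, 0.04882783923176248), 0.9625750128428141)
box ((-0.3373232188648245, -0.33717505493869027), 0.3096429545202373)
reader ((-0.08437533341607661, 0.33820386277247394), 0.6427262265005229)
```

```bash
python3 -c "
from h import *
print(ticket.hand_in())"
```

```text
the job is handed in; nothing more can be done
None
```

The job is handed in, at about 18 s of the 54 s allowed. I pushed the plate over the ledge until it sat against the end stop with its front under the lip. I then pressed its rear down to the bay floor and swung the clamp arm round to its stop. No verdict was reported.

**Last checks:**
- **Plate:** it lies flat. The wells fit the plate-top height of 30 mm with a uniform 14.05 mm spacing. The front edge is at nest X of about 131 mm, roughly 12 mm under the lip. The wells did not move after the clamp swing.
- **Clamp:** the post is at nest X of about 19–20 mm, which is the closed position. The tool had also stalled there against the stop.
- **Bystanders:** the tube rack, tip box and pocket reader each shifted less than 0.5 pixel in the top view, about 1 mm.
- **Robot:** it was clear of everything, and the force reading was only noise.

**What disagreed:**
- **Reported tool height:** it read about 26 mm lower than the real fingertips. The cameras showed this first, and touching the shelf gave the exact offset, which I corrected for from then on.
- **Pressing force:** it peaked at about 40 N on the fingertips when the plate reached the floor. The 40 N limit is for the arm and gripper body, so I expect this is within it.
- **Post position in Y:** the top view put it about 3–4 mm off the scene view and the expected position, which is within the error of the colour mask and calibration.
- **Step 1:** I confirmed the tilted stage by camera and by the stall against the end stop, not by a direct angle reading.

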